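Start a self-tapping screw in a timber beam

TASK

Take the square-headed self-tapping screw out of the rack, set its tip in the empty hole in the middle of the steel plate on the timber beam, and drive it in clockwise, pushing firmly down while you turn so that it cuts its thread, until its collar sits down on the plate. Push hard enough for the thread to bite but not so hard that the timber splits (keep well under 35 N), leave the round-headed screw in the rack and the other things alone, and let go at the end.

Things in the scene. Friction and masses are not known exactly. Their poses are not given: they have to be found in the camera images.
- screw: The self-tapping screw to be driven: steel, 65 mm long, about 0.12 kg, upright, head up. Origin at the centre of its tip's underside, z along the screw towards the head, x and y square to the faces of the head. Shank 12 mm thick, 30 mm long, tip tapered to 9 mm; then a collar; then a square head 20 x 20 mm from z = 33 to 65 mm, to be gripped by two opposite faces.
- collar (a point): Centre of the underside of the screw's round collar, 30 mm above its tip; the collar is 28 mm across and 3 mm thick. In the rack the screw hangs by this collar on the rack's top (holes 15.5 mm wide). At the end this point must coincide with the pilot point.
- stud: A round-headed screw that stays where it is, in the other hole of the rack, 90 mm from the square-headed one: same shank and collar, round head 18 mm thick, 50 mm long in all. Origin and z as for the screw.
- rack: Plywood rack for screws, fixed, 60 x 160 x 40 mm with its long side along its y axis; origin at the centre of its underside. Two holes, at y = +45 and -45 mm; which holds which screw changes.
- beam: Timber beam, fixed, 80 x 180 x 46 mm, long side along its y axis, with a 4 mm steel plate on top (its surface 50 mm above the bench); origin at the centre of the underside. Two low pan-head screws (3 mm high) are already home, 62 mm either side of the empty hole.
- pilot (a point): Centre of the mouth of the empty hole, level with the plate's surface; z up. The hole is 13.5 mm wide and upright. The screw set in it first comes to rest on the hole's floor with its collar 4 mm above the plate. From there it sinks only when turned clockwise (seen from above) under a downward push, up to 8 mm a turn (some slips): 0.5 to 0.8 turns until the collar is down, where it stops by itself.
- thread_bed: The wooden floor of the hole under the screw's tip, where the thread is cut; origin at the centre of its top, 26 mm below the mouth at first; sinks with the screw. The thread bites under a push of about 7 to 12 N (it varies); with less the screw spins on the spot; pushing alone does not sink it; 15 to 18 N is good. Over 35 N on it splits the timber. Let go, the screw keeps its depth.
- spanner: Combination spanner, 28 x 175 x 6 mm, lying loose on the bench beyond the beam and the rack; leave it alone. Origin at the centre of its underside.
- pliers: Pliers with blue handles, 58 x 182 x 12 mm, lying loose on the bench; leave them alone. Origin at the centre of the underside.
- jar: White jar with a red lid, 71 mm wide, 76 mm tall, loose; leave it alone. Origin at the centre of its underside.
Mind the look-alikes: they are no part of the job. What is shaped like the screw but turquoise is not meant.

How it is judged:
On the way:
1. the screw stands with its tip in the empty hole of the plate (horizontal distance between screw and pilot below 0.005 m and z of screw in the frame of pilot below -0.015 m and angle between screw's own z axis and vertical below 0.2 rad), for 0.2 s.
At the end, for the whole second after the job is handed in: The square-headed screw stands upright (within 0.12 rad) and at rest in the hole, its collar down on the plate to within 1.5 mm; the round-headed screw is still in its hole of the rack; the screw has been let go (horizontal distance between screw and pilot below 0.005 m and z of screw in the frame of pilot below -0.0285 m and angle between screw's own z axis and vertical below 0.12 rad and linear speed of screw below 0.02 m/s and horizontal distance between stud and rack below 0.06 m and distance of stud from where it was at the start of the episode below 0.02 m); the robot touches nothing.
It fails at once if the timber is split: the screw's tip presses on the floor of the hole with more than 35 N (contact force between screw and thread_bed above 35 N).
It fails at once if the round-headed screw is moved by more than 20 mm (distance of stud from where it was at the start of the episode above 0.02 m).
It fails at once if the spanner, the pliers or the jar is moved by more than 20 mm (distance of any of spanner, pliers, jar from where it was at the start of the episode above 0.02 m).
It also fails if it takes over 72 s, if anything falls off the work surface, if the arm or the gripper's body presses on something with over 40 N, if the wrist force passes 120 N, or if a joint passes its speed limit or range.

ROBOT

A 7-joint arm with a two-finger parallel gripper is mounted at the origin on a cart in front of the work surface, level with it; the furniture and walls round the work are solid. World frame = base frame: x ahead of the robot, y to its left, z up, the work surface at z = 0. Lengths are in m, angles in rad, forces in N, time in s.
With the tool pointing down it reaches from about 0.4 to 0.85 m from the base axis. Payload 4.5 kg.
Tool frame: the origin (TCP) lies midway between the tips of the shut fingers; the grasp point (between the pads) lies 19 mm behind it; z points along the fingers, y is the line along which they close (so a half turn about z gives the same grasp; the last joint's range is limited). The gripper opens to 88 mm and grips with 3 to 60 N. Pads are 18 mm wide; open, the fingers measure 123 mm over their backs; the gripper's body (75 mm by 187 mm) begins 45 mm behind the grasp point.
Start: joints at [1.301, 0.689, -0.195, 1.565, 0.157, 0.902, -0.215], TCP at [0.187, -0.596, 0.239] pointing down, gripper open.
Joint ranges: [-3.01, 3.01], [-0.46, 2.08], [-1.47, 1.51], [0.13, 2.56], [-1, 4.14], [0.04, 2.09], [-2.66, 2.66]. Speed limits (rad/s): [2.57, 2.57, 3.14, 3.14, 3.14, 3.14, 3.14].

INTERFACE

Orientations are given as a unit quaternion [x, y, z, w].
In Python, from plant import r gives the robot as it stands.
- The arm moves only by the tool carry_out, never from a script. Its argument "plan" is a list of rows, each an object with "rot": the turn, a rotation vector about the tool's x, y, z in rad, a list of three; "xyz": the shift along the tool's x, y, z in m, a list of three; "grip": the closure in counts, from 0 (fully open) to 255 (shut). In form: [{"rot": [wx, wy, wz], "xyz": [dx, dy, dz], "grip": grip}, ...]. A call has 1 to 8 rows; each row is the pose to reach, as a shift and turn from the pose commanded when the call began, along the tool's axes at that moment; what a row does not reach only later rows make up. A row lasts 1/12 s, in which the tool goes at most 41.7 mm and 7.16 degrees, less where a joint would pass 70% of its speed; a pose out of reach is approached as far as the arm can. A call with a gripper value outside its range is refused whole. The fingers move at their own pace and stop on an object; "squeeze" is the grip in N (left out, the last holds). Time passes only in rows, so rows that repeat a pose let the fingers close. It gives the time, the measured TCP pose, the force, the opening and the grip force at its end, in the units of the state.
- r.get_state(): the state, without advancing time (a new reading comes with each control period).
- r.snapshot(name): name is "scene" or "side" or "wrist"; returns the picture (420x560x3 uint8, red, green, blue); there is no depth.
- r.camera_params(name): a dict with "fx", "fy", "cx", "cy" (pixels), "distortion" ([k1, k2, p1, p2, k3] as OpenCV has them; the pictures are not rectified), "position" and "attitude" of the camera in the world; the wrist camera has in their place "hand_eye" (4x4, takes a point from camera to tool coordinates, whose origin is the TCP and whose axes are the flange's). Camera axes: x right, y down, z forward; pixel columns grow to the right and rows downward; lengths in m; the calibration is good to about 2 mm. A picture is of the moment at which its call begins: read the wrist's pose just before it. camera_params takes no time and is no camera call.
- r.finish_job(): hands the job in; it is judged then, once.
The state is a dict: "clock": time; "q": joint angles; "qd": joint speeds; "joint_torque": joint torques, N m; "tool_pos": TCP position; "eef_rot": TCP orientation; "contact_force": force on the tool from outside, world axes, zero at the start; "moment": the same for the moment, N m; "opening": opening from 0.0 (shut) to 1.0 (fully open); "finger_force": force on a finger pad.
Only numpy, scipy, OpenCV 4.12 (cv2) and the standard library are available. Lean on these libraries where they do the work, as an engineer would, in place of code of your own. Each camera call takes 0.05 s, during which the arm holds its last target. There are 200 camera calls.

## Working session

There is one attempt and no reset: what is moved stays moved. The work goes in short steps, Python scripts to look and compute and a tool call to move; the robot and the scene stay as the last step left them, time stands still between calls to the robot, and variables do not carry over. Pictures are saved under pics/ and viewed, at most 10 in all, crops included, and the job is handed in when it is done.

Besides the shell and the picture viewer there is one more tool, called in YAML: its name, and indented under it one key for each argument. carry_out: Moves the arm, as the interface text tells. Its arguments: {"type":"object","properties":{"plan":{"type":"array"},"squeeze":{"type":"number"}},"required":["plan"]}

```bash
mkdir -p pics; cat > h.py <<'E'
import numpy as np, cv2
from scipy.spatial.transform import Rotation as R
from plant import r
def cam(n, st=None):
    p=r.camera_params(n)
    K=np.array([[p['fx'],0,p['cx']],[0,p['fy'],p['cy']],[0,0,1.]]);D=np.array(p['distortion'],float)
    if 'hand_eye' in p:
        T=np.eye(4);T[:3,:3]=R.from_quat(st['eef_rot']).as_matrix();T[:3,3]=st['tool_pos'];T=T@np.array(p['hand_eye'])
        return K,D,T[:3,3],T[:3,:3]
    a=np.array(p['attitude'],float)
    A=R.from_quat(a).as_matrix() if a.size==4 else a.reshape(3,3)
    return K,D,np.array(p['position'],float),A
def ray(c,uv):
    K,D,o,A=c
    n=cv2.undistortPoints(np.array([[uv]],float),K,D)[0,0]
    return o,A@np.array([n[0],n[1],1.])
def onz(c,uv,z):
    o,d=ray(c,uv);return o+d*(z-o[2])/d[2]
def proj(c,P):
    K,D,o,A=c
    return cv2.projectPoints((np.array(P,float).reshape(-1,3)-o)@A,np.zeros(3),np.zeros(3),K,D)[0][:,0]
def save(n,im): cv2.imwrite('pics/'+n+'.png',im[:,:,::-1])
E
python3 - <<'E'
from h import *
print(r.get_state()); 
for n in('scene','side','wrist'): print(r.camera_params(n))
a=r.snapshot('scene');b=r.snapshot('side')
save('scene0',a);save('side0',b)
E
```

```text
{'clock': 0.0, 'q': array([ 1.30079557,  0.68998043, -0.19451555,  1.56635681,  0.15730108,
        0.90250713, -0.21508106]), 'qd': array([ 0.00042463, -0.00069347, -0.00150736, -0.00039763, -0.0012737 ,
       -0.00069245, -0.00039165]), 'joint_torque': array([-4.26427032e-04, -5.27568948e+01, -1.26658592e+00, -1.53433120e+01,
       -5.24848409e-02,  6.52545306e-03,  1.68167267e-04]), 'tool_pos': array([ 0.18672748, -0.59577974,  0.23790889]), 'eef_rot': array([ 9.88476795e-01,  1.51369619e-01, -2.08097185e-04, -9.06192334e-04]), 'contact_force': array([-0.02094694, -0.12527127,  0.6726258 ]), 'moment': array([0.01721702, 0.04899481, 0.01903246]), 'finger_force': 0.0, 'opening': 0.9981685484280277}
{'fx': 452.1486884152714, 'fy': 452.1486884152714, 'cx': 273.44047632351646, 'cy': 211.30293127302178, 'distortion': array([-0.07386357,  0.        ,  0.        ,  0.        ,  0.        ]), 'position': array([-0.28144913,  0.47212562,  0.52712728]), 'attitude': array([-0.40667655,  0.74461022, -0.4681606 ,  0.24697257])}
{'fx': 416.63878172319323, 'fy': 416.63878172319323, 'cx': 281.19585027187156, 'cy': 202.38095593057488, 'distortion': array([0.0447673, 0.       , 0.       , 0.       , 0.       ]), 'position': array([0.39200712, 0.71645273, 0.45504727]), 'attitude': array([-0.04805923,  0.85243741, -0.51887043,  0.04259395])}
{'fx': 290.59683423026104, 'fy': 290.59683423026104, 'cx': 279.5343440992102, 'cy': 208.3826821658681, 'distortion': array([-0.03062532,  0.        ,  0.        ,  0.        ,  0.        ]), 'hand_eye': array([[ 5.69439212e-04, -9.61109777e-01, -2.76166023e-01,
         6.94351619e-02],
       [ 9.99998196e-01,  4.68126421e-05,  1.89902469e-03,
        -3.86966524e-04],
       [-1.81224314e-03, -2.76166606e-01,  9.61108070e-01,
        -1.46363078e-01],
       [ 0.00000000e+00,  0.00000000e+00,  0.00000000e+00,
         1.00000000e+00]])}
```

View pics/scene0.png

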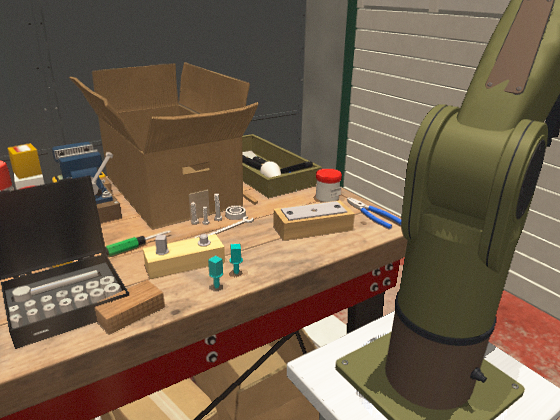

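View pics/side0.png

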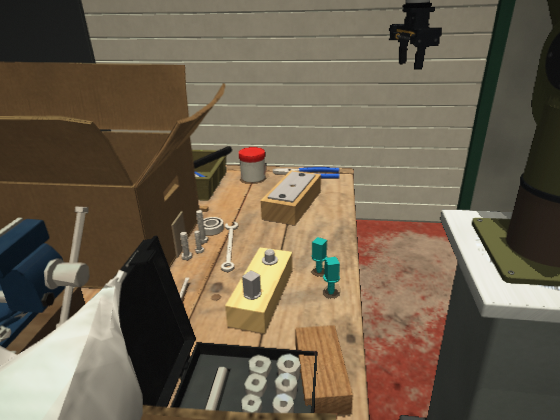

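Scene view: the rack is at (185,250). It holds a taller head at (161,243) and a lower head at (204,240). The plate is at (313,212). In the side view the heads are at (252,285) and (269,257), and the plate at (293,187). Turquoise look-alikes are at (216,270) and (236,258) in the scene view, with grey bolts at (193–217,208). The tall grey head in the rack at (161,243) fits the description, so I'll confirm it with a crop.

```bash
python3 - <<'E'
from h import *
a=cv2.imread('pics/scene0.png');b=cv2.imread('pics/side0.png')
A=cv2.resize(a[190:290,130:250],None,fx=5,fy=5,interpolation=cv2.INTER_CUBIC)[:, :]
B=cv2.resize(b[160:340,210:350],None,fx=3,fy=3,interpolation=cv2.INTER_CUBIC)
c=np.zeros((540,800,3),np.uint8);A=cv2.resize(A,(380,317));c[:317,:380]=A;c[:540,380:800]=B
cv2.imwrite('pics/crop0.png',c)
cs=cam('scene');cd=cam('side')
def tri(p,q):
    o1,d1=ray(cs,p);o2,d2=ray(cd,q)
    s=np.linalg.lstsq(np.c_[d1,-d2],o2-o1,rcond=None)[0];x,y=o1+d1*s[0],o2+d2*s[1];return (x+y)/2,np.linalg.norm(x-y)
print('sq',onz(cs,(161.5,237),.075),onz(cd,(252,276),.075))
print('st',onz(cs,(204,237),.06),onz(cd,(269,252),.06))
print('hole',onz(cs,(313,211),.05),onz(cd,(293,187),.05))
E
```

```text
sq [0.50842224 0.22057851 0.075     ] [0.50681892 0.226083   0.075     ]
st [0.48774466 0.13619987 0.06      ] [0.49515807 0.13937915 0.06      ]
hole [ 0.48222301 -0.14861556  0.05      ] [ 0.48313538 -0.14067609  0.05      ]
```

View pics/crop0.png

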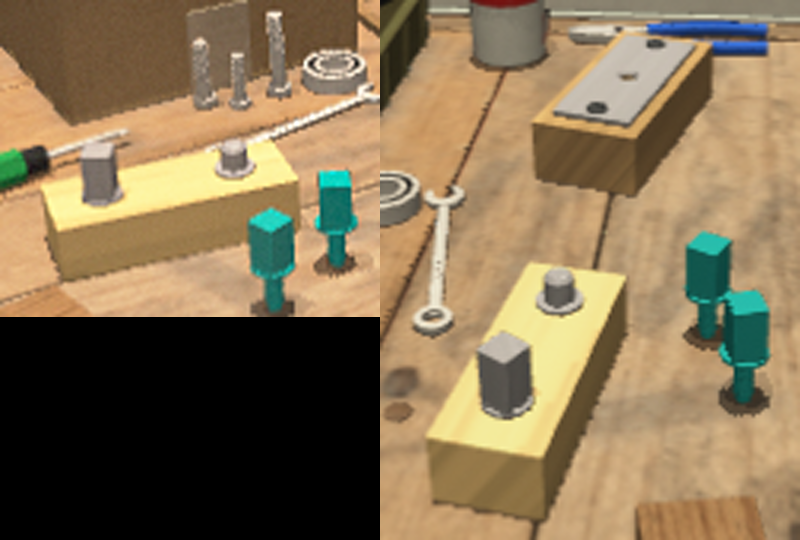

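Confirmed: the square grey head in the rack at scene (161,243) is the target. The other head in the rack is round, and the look-alikes are turquoise. I'll stop above the hole on the way.

```bash
cat >> h.py <<'E'
def shift(P,yaw=None,st=None):
    "tool-frame shift and turn to world TCP P, tool down with tool x at yaw"
    st=st or r.get_state();M=R.from_quat(st['eef_rot'])
    d=M.inv().apply(np.array(P)-st['tool_pos'])
    x=M.as_matrix()[:,0];y0=np.arctan2(x[1],x[0])
    if yaw is None: yaw=y0
    T=R.from_euler('z',yaw)*R.from_euler('x',np.pi)
    w=(M.inv()*T).as_rotvec()
    print('xyz',d.round(4),'rot',w.round(4),'yaw now',round(float(np.degrees(y0)),2),'pos',np.round(st['tool_pos'],4),'q7',st['q'][6].round(3),'t',st['clock'])
E
python3 -c "
from h import *
shift((.483,-.145,.19),0)"
```

```text
xyz [ 0.4176 -0.3415  0.0485] rot [-0.0016  0.0004  0.3039] yaw now 17.41 pos [ 0.1868 -0.5959  0.238 ] q7 -0.215 t 0.1
```

carry_out:
  plan:
    - {"rot": [0, 0, 0.15], "xyz": [0.21, -0.17, 0.0], "grip": 0}
    - {"rot": [0, 0, 0.15], "xyz": [0.21, -0.17, 0.0], "grip": 0}
    - {"rot": [0, 0, 0.15], "xyz": [0.21, -0.17, 0.0], "grip": 0}
    - {"rot": [0, 0, 0.15], "xyz": [0.21, -0.17, 0.0], "grip": 0}
    - {"rot": [0, 0, 0.15], "xyz": [0.21, -0.17, 0.0], "grip": 0}
    - {"rot": [0, 0, 0.15], "xyz": [0.21, -0.17, 0.0], "grip": 0}
    - {"rot": [0, 0, 0.15], "xyz": [0.21, -0.17, 0.0], "grip": 0}
    - {"rot": [0, 0, 0.15], "xyz": [0.21, -0.17, 0.0], "grip": 0}

```text
clock: 0.77
tool_pos: [0.3402, -0.3659, 0.2387]
eef_rot: [0.997, 0.082, 0.001, -0.002]
contact_force: [-1.0, -0.2, -0.3]
opening: 1.002
finger_force: 0.0
```

```bash
python3 -c "
from h import *
shift((.483,-.145,.19),0)"
```

```text
xyz [ 0.1768 -0.1945  0.0496] rot [-0.0033 -0.0017  0.1636] yaw now 9.38 pos [ 0.3402 -0.3659  0.2387] q7 -0.786 t 0.7667
```

carry_out:
  plan:
    - {"rot": [0, 0, 0.16], "xyz": [0.177, -0.195, 0.05], "grip": 0}
    - {"rot": [0, 0, 0.16], "xyz": [0.177, -0.195, 0.05], "grip": 0}
    - {"rot": [0, 0, 0.16], "xyz": [0.177, -0.195, 0.05], "grip": 0}
    - {"rot": [0, 0, 0.16], "xyz": [0.177, -0.195, 0.05], "grip": 0}
    - {"rot": [0, 0, 0.16], "xyz": [0.177, -0.195, 0.05], "grip": 0}
    - {"rot": [0, 0, 0.16], "xyz": [0.177, -0.195, 0.05], "grip": 0}
    - {"rot": [0, 0, 0.16], "xyz": [0.177, -0.195, 0.05], "grip": 0}
    - {"rot": [0, 0, 0.16], "xyz": [0.177, -0.195, 0.05], "grip": 0}

```text
clock: 1.43
tool_pos: [0.4842, -0.1467, 0.1877]
eef_rot: [1.0, 0.001, 0.0, -0.001]
contact_force: [0.8, -0.3, 0.5]
opening: 0.996
finger_force: 0.0
```

```bash
python3 - <<'E'
from h import *
st=r.get_state();a=r.snapshot('wrist');save('w1',a)
shift((.507,.223,.21),0)
print(np.linalg.norm(st['qd']),proj(cam('wrist',st),[[.483,-.145,.05]]),r.get_state()['q'])
E
```

```text
xyz [ 0.0239 -0.373  -0.0218] rot [-0.0006  0.0006 -0.002 ] yaw now -0.12 pos [ 0.4824 -0.15    0.188 ] q7 -1.394 t 1.4833
0.12125314662682078 [[277.53379457 198.08796434]] [ 0.22826305  0.61095871 -0.02837705  1.98040106  0.03028935  0.55135386
 -1.39363381]
```

View pics/w1.png

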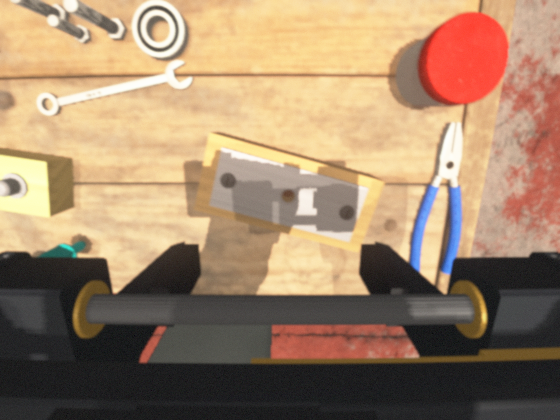

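The plate hole is at wrist pixel (288,196), with pan heads at (228,180) and (347,212). I'll measure all three by blob while the arm stands still.

```bash
cat >> h.py <<'E'
def blobs(im,pts,thr,rad=14):
    g=im.max(2).astype(int);out=[]
    for u,v in pts:
        V,U=np.mgrid[:g.shape[0],:g.shape[1]]
        m=(g<thr)&(np.hypot(U-u,V-v)<rad)
        n,l,s,c=cv2.connectedComponentsWithStats(m.astype(np.uint8))
        k=1+np.argmax(s[1:,4]);out.append((c[k].round(2).tolist(),int(s[k,4])))
    return out
E
python3 - <<'E'
from h import *
st=r.get_state();a=r.snapshot('wrist');c=cam('wrist',st)
print(np.linalg.norm(st['qd']),a[185:208:2,276:302:2].max(2))
for t in (80,100):
  for p,n in blobs(a,[(288,196),(228,180),(347,212)],t): print(t,p,n,onz(c,p,.05).round(4))
shift((.507,.223,.21),0)
E
```

```text
0.08992651047080993 [[178 177 176 172 169 171 173 177 178 178 177 166 160]
 [173 168 155 143 135 139 153 165 172 168 154 152 181]
 [148 136 116 104 105 101 115 132 145 148 151 190 238]
 [138 119 104  97  99 101 106 117 135 144 149 223 248]
 [133 121 111 107 101 100 111 119 133 145 149 226 250]
 [133 122 117 116 113 115 116 121 130 142 148 224 250]
 [136 128 123 119 117 120 120 126 137 139 148 221 248]
 [147 136 129 127 123 128 133 133 140 144 146 220 248]
 [164 149 136 134 133 134 139 140 141 142 146 224 248]
 [174 161 143 142 143 143 141 143 142 143 146 228 248]
 [179 161 143 142 142 143 144 144 141 143 149 230 247]
 [173 156 143 141 143 145 145 143 142 146 168 237 246]]Traceback (most recent call last):
  File "<stdin>", line 5, in <module>
  File "h.py", line 38, in blobs
    k=1+np.argmax(s[1:,4]);out.append((c[k].round(2).tolist(),int(s[k,4])))
        ~~~~~~~~~^^^^^^^^^
    return _wrapfunc(a, 'argmax', axis=axis, out=out, **kwds)
    return bound(*args, **kwds)
ValueError: attempt to get argmax of an empty sequence
```

```bash
python3 - <<'E'
import re
s=open('h.py').read()
s=s.replace("m=(g<thr)&","m=((g<thr) if thr>0 else (im[:,:,0].astype(int)-im[:,:,2]>-thr))&")
open('h.py','w').write(s)
E
python3 - <<'E'
from h import *
st=r.get_state();a=r.snapshot('wrist');c=cam('wrist',st)
print(np.linalg.norm(st['qd']),st['tool_pos'])
print((a[185:208:2,276:302:2,0].astype(int)-a[185:208:2,276:302:2,2]))
for t,q,z in ((-25,[(288,196)],.05),(-35,[(288,196)],.05),(115,[(228,180),(347,212)],.052)):
  for p,n in blobs(a,q,t): print(t,p,n,onz(c,p,z).round(4))
shift((.507,.223,.21),0)
E
```

```text
0.055022872786640135 [ 0.48121737 -0.15213755  0.18835491]
[[27 26 27 27 28 27 25 27 28 26 27 26 26]
 [25 32 40 41 39 30 26 26 25 27 27 29 29]
 [32 47 49 47 49 43 26 24 25 24 25 21 17]
 [42 49 47 46 49 48 33 23 24 24 26 20 14]
 [43 54 51 50 53 52 34 24 24 24 26 19 13]
 [36 52 54 52 51 47 29 24 24 24 25 19 14]
 [26 37 50 49 46 33 24 24 22 23 26 19 15]
 [24 22 27 28 24 21 23 23 23 23 27 20 16]
 [25 22 21 22 20 22 25 23 22 23 24 19 15]
 [26 24 21 21 21 22 24 26 23 23 23 19 15]
 [27 23 22 21 21 23 22 23 23 24 24 19 16]
 [23 23 20 22 21 22 22 21 23 24 27 21 18]]
-25 [285.47, 191.27] 257 [ 0.4866 -0.1589  0.05  ]
-35 [281.5, 192.5] 120 [ 0.4854 -0.1549  0.05  ]
115 [221.15, 177.2] 133 [ 0.5016 -0.0956  0.052 ]
115 [340.51, 208.41] 161 [ 0.469  -0.2147  0.052 ]
xyz [ 0.0233 -0.3765 -0.0219] rot [ 0.0013  0.0012 -0.0081] yaw now -0.47 pos [ 0.4807 -0.1533  0.1886] q7 -1.394 t 1.5833
```

carry_out:
  plan:
    - {"rot": [0, 0, 0], "xyz": [0.024, -0.37, -0.022], "grip": 0}
    - {"rot": [0, 0, 0], "xyz": [0.024, -0.37, -0.022], "grip": 0}
    - {"rot": [0, 0, 0], "xyz": [0.024, -0.37, -0.022], "grip": 0}
    - {"rot": [0, 0, 0], "xyz": [0.024, -0.37, -0.022], "grip": 0}
    - {"rot": [0, 0, 0], "xyz": [0.024, -0.37, -0.022], "grip": 0}
    - {"rot": [0, 0, 0], "xyz": [0.024, -0.37, -0.022], "grip": 0}
    - {"rot": [0, 0, 0], "xyz": [0.024, -0.37, -0.022], "grip": 0}
    - {"rot": [0, 0, 0], "xyz": [0.024, -0.37, -0.022], "grip": 0}

```text
clock: 2.25
tool_pos: [0.5057, 0.1793, 0.209]
eef_rot: [1.0, -0.005, 0.0, 0.001]
contact_force: [0.9, -0.3, -0.3]
opening: 0.997
finger_force: 0.0
```

carry_out:
  plan:
    - {"rot": [0, 0, 0], "xyz": [0, -0.03, 0], "grip": 0}
    - {"rot": [0, 0, 0], "xyz": [0, -0.03, 0], "grip": 0}
    - {"rot": [0, 0, 0], "xyz": [0, -0.03, 0], "grip": 0}
    - {"rot": [0, 0, 0], "xyz": [0, -0.03, 0], "grip": 0}
    - {"rot": [0, 0, 0], "xyz": [0, -0.03, 0], "grip": 0}
    - {"rot": [0, 0, 0], "xyz": [0, -0.03, 0], "grip": 0}

```text
clock: 2.75
tool_pos: [0.5058, 0.2075, 0.2085]
eef_rot: [1.0, -0.005, -0.0, 0.001]
contact_force: [-0.1, 0.4, 0.2]
opening: 1.002
finger_force: 0.0
```

```bash
python3 - <<'E'
from h import *
st=r.get_state();a=r.snapshot('wrist');save('w2',a);np.save('w2.npy',a)
shift((.507,.223,.21),0,st);print(st['q'].round(3))
print(proj(cam('wrist',st),[[.507,.223,.075]]))
E
```

```text
xyz [ 0.001  -0.0155 -0.0015] rot [ 0.0014  0.     -0.0104] yaw now -0.6 pos [0.5058 0.2075 0.2085] q7 -1.997 t 2.75
[-0.513  0.627  0.064  1.844 -0.058  0.673 -1.997]
[[263.03395257 196.84472037]]
```

View pics/w2.png

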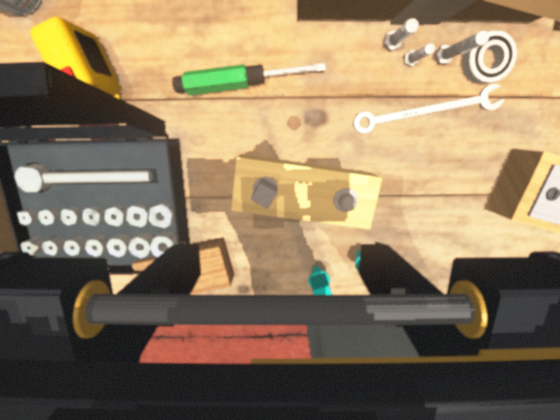

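Wrist view: the rack is at (306,193), the square head at (264,193), turned and in the gripper's shadow, and the round stud head at (346,200). Next I'll get the square's angle from a grey mask.

```bash
python3 - <<'E'
from h import *
a=np.load('w2.npy')
s=a[170:218,236:294].astype(int);d=s[:,:,0]-s[:,:,2]
m=((d<14)).astype(np.uint8)
n,l,st,c=cv2.connectedComponentsWithStats(m);print([(c[i]+[236,170],st[i]) for i in range(1,n) if st[i,4]>30])
big=np.hstack([cv2.resize(np.ascontiguousarray(x),None,fx=7,fy=7,interpolation=cv2.INTER_NEAREST) for x in (np.clip(a[170:218,236:294,::-1]*1.3,0,255).astype(np.uint8),np.repeat(m[:,:,None]*255,3,2))])
cv2.imwrite('pics/c2.png',cv2.resize(big,(800,331)))
E
```

```text
[]
```

View pics/c2.png

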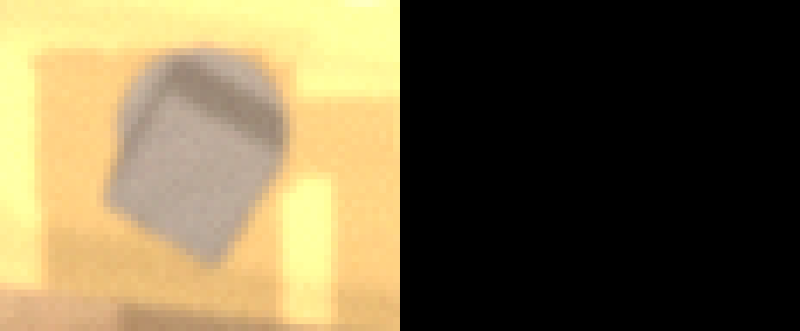

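The crop shows the head's top face with corners at crop pixels (172,85), (285,148), (215,267) and (107,203). The collar is behind it.

```bash
python3 - <<'E'
from h import *
st=r.get_state();c=cam('wrist',st)
C=np.array([(172,85),(285,148),(215,267),(107,203)])/(800/116)+[236,170]-.5
P=np.array([onz(c,p,.075) for p in C]);print(P.round(4),P.mean(0))
e=np.roll(P,-1,0)-P;print(np.linalg.norm(e,axis=1),np.degrees(np.arctan2(e[:,1],e[:,0]))%90)
for y in(-30,-60,30,60): shift((P[:,0].mean(),P[:,1].mean(),.15),np.radians(y))
E
```

```text
[[0.522  0.2257 0.075 ]
 [0.5127 0.2098 0.075 ]
 [0.4951 0.2202 0.075 ]
 [0.5049 0.2356 0.075 ]] [0.50868264 0.22283699 0.075     ]
[0.01840803 0.02041066 0.01817194 0.01974294] [59.70405342 59.44946262 57.59691    60.16166088]
xyz [ 0.0028 -0.0149  0.0585] rot [ 1.000e-03 -2.000e-04  5.139e-01] yaw now -0.56 pos [0.5057 0.208  0.2085] q7 -1.997 t 2.8
xyz [ 0.0028 -0.0149  0.0585] rot [ 1.0000e-03 -5.0000e-04  1.0375e+00] yaw now -0.56 pos [0.5057 0.208  0.2085] q7 -1.997 t 2.8
xyz [ 0.0028 -0.0149  0.0585] rot [ 1.000e-03  3.000e-04 -5.333e-01] yaw now -0.56 pos [0.5057 0.208  0.2085] q7 -1.997 t 2.8
xyz [ 0.0028 -0.0149  0.0585] rot [ 9.0000e-04  6.0000e-04 -1.0569e+00] yaw now -0.56 pos [0.5057 0.208  0.2085] q7 -1.997 t 2.8
```

carry_out:
  plan:
    - {"rot": [0, 0, -0.95], "xyz": [0.003, -0.015, 0.05], "grip": 110}
    - {"rot": [0, 0, -0.95], "xyz": [0.003, -0.015, 0.05], "grip": 110}
    - {"rot": [0, 0, -0.95], "xyz": [0.003, -0.015, 0.05], "grip": 110}
    - {"rot": [0, 0, -0.95], "xyz": [0.003, -0.015, 0.05], "grip": 110}
    - {"rot": [0, 0, -0.95], "xyz": [0.003, -0.015, 0.05], "grip": 110}
    - {"rot": [0, 0, -0.95], "xyz": [0.003, -0.015, 0.05], "grip": 110}
    - {"rot": [0, 0, -0.95], "xyz": [0.003, -0.015, 0.05], "grip": 110}
    - {"rot": [0, 0, -0.95], "xyz": [0.003, -0.015, 0.05], "grip": 110}

```text
clock: 3.47
tool_pos: [0.5088, 0.224, 0.1585]
eef_rot: [0.89, 0.456, -0.0, 0.0]
contact_force: [0.5, -0.1, -0.5]
opening: 0.566
finger_force: 0.0
```

carry_out:
  plan:
    - {"rot": [0, 0, -0.95], "xyz": [0, 0, 0], "grip": 110}
    - {"rot": [0, 0, -0.95], "xyz": [0, 0, 0], "grip": 110}
    - {"rot": [0, 0, -0.95], "xyz": [0, 0, 0], "grip": 110}
    - {"rot": [0, 0, -0.95], "xyz": [0, 0, 0], "grip": 110}
    - {"rot": [0, 0, -0.95], "xyz": [0, 0, 0], "grip": 110}
    - {"rot": [0, 0, -0.95], "xyz": [0, 0, 0], "grip": 110}
    - {"rot": [0, 0, -0.95], "xyz": [0, 0, 0], "grip": 110}
    - {"rot": [0, 0, -0.95], "xyz": [0, 0, 0], "grip": 110}

```text
clock: 4.13
tool_pos: [0.5088, 0.2238, 0.1584]
eef_rot: [0.583, 0.813, -0.0, 0.0]
contact_force: [-0.5, 1.0, 0.3]
opening: 0.572
finger_force: 0.0
```

carry_out:
  plan:
    - {"rot": [0, 0, -0.71], "xyz": [0, 0, 0], "grip": 110}
    - {"rot": [0, 0, -0.71], "xyz": [0, 0, 0], "grip": 110}
    - {"rot": [0, 0, -0.71], "xyz": [0, 0, 0], "grip": 110}
    - {"rot": [0, 0, -0.71], "xyz": [0, 0, 0], "grip": 110}
    - {"rot": [0, 0, -0.71], "xyz": [0, 0, 0], "grip": 110}
    - {"rot": [0, 0, -0.71], "xyz": [0, 0, 0], "grip": 110}
    - {"rot": [0, 0, -0.71], "xyz": [0, 0, 0], "grip": 110}
    - {"rot": [0, 0, -0.71], "xyz": [0, 0, 0], "grip": 110}

```text
clock: 4.8
tool_pos: [0.5087, 0.2243, 0.1583]
eef_rot: [0.268, 0.964, -0.0, -0.0]
contact_force: [-0.3, -0.2, 0.3]
opening: 0.57
finger_force: 0.0
```

```bash
python3 - <<'E'
from h import *
st=r.get_state();a=r.snapshot('wrist');save('w3',a);np.save('w3.npy',a)
shift((.5087,.2228,.047),np.radians(149.5),st);print(st['opening'],np.linalg.norm(st['qd']))
c=cam('wrist',st)
u=proj(c,[[.5087,.2228,.075]])[0];print(u)
x,y=np.clip(np.round(u).astype(int),[0,45],[500,374]);print(x,y)
cv2.imwrite('pics/c3.png',cv2.resize(a[max(y-45,0):y+45,x-60:x+60,::-1],None,fx=6,fy=6,interpolation=cv2.INTER_CUBIC))
E
```

```text
xyz [-0.0007 -0.0012  0.1113] rot [-0.0005  0.0001 -0.0095] yaw now 148.95 pos [0.5087 0.2243 0.1583] q7 -0.132 t 4.8
0.5698474511351712 0.019265193799643407
[279.46736397 216.24936276]
279 216
```

View pics/c3.png

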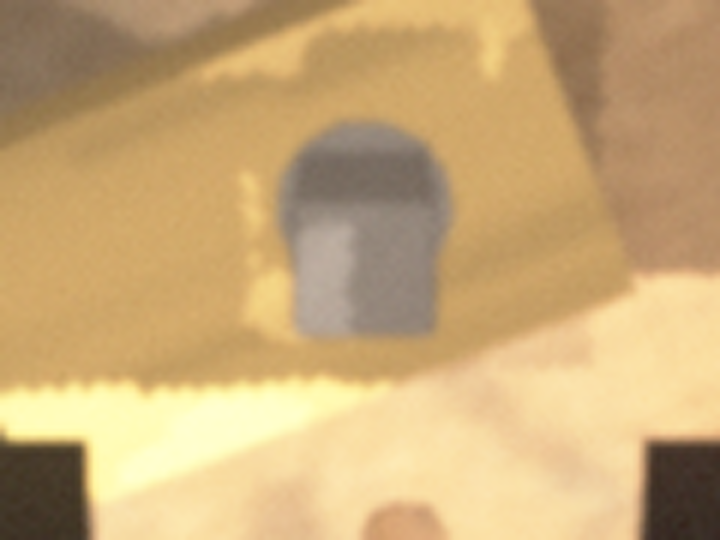

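The crop shows the head top centred at (280,216), matching the prediction, with its edges square to the tool axes. I'll descend and grip.

carry_out:
  plan:
    - {"rot": [0, 0, 0], "xyz": [-0.0005, -0.001, 0.03], "grip": 110}
    - {"rot": [0, 0, 0], "xyz": [-0.0005, -0.001, 0.06], "grip": 110}
    - {"rot": [0, 0, 0], "xyz": [-0.0005, -0.001, 0.08], "grip": 110}
    - {"rot": [0, 0, 0], "xyz": [-0.0005, -0.001, 0.095], "grip": 110}
    - {"rot": [0, 0, 0], "xyz": [-0.0005, -0.001, 0.105], "grip": 110}
    - {"rot": [0, 0, 0], "xyz": [-0.0005, -0.001, 0.11], "grip": 110}
    - {"rot": [0, 0, 0], "xyz": [-0.0005, -0.001, 0.11], "grip": 110}
    - {"rot": [0, 0, 0], "xyz": [-0.0005, -0.001, 0.11], "grip": 110}

```text
clock: 5.52
tool_pos: [0.5087, 0.2245, 0.049]
eef_rot: [0.266, 0.964, 0.0, 0.0]
contact_force: [0.4, 0.3, 0.5]
opening: 0.566
finger_force: 0.0
```

carry_out:
  plan:
    - {"rot": [0, 0, 0], "xyz": [0, 0, 0], "grip": 150}
    - {"rot": [0, 0, 0], "xyz": [0, 0, 0], "grip": 170}
    - {"rot": [0, 0, 0], "xyz": [0, 0, 0], "grip": 190}
    - {"rot": [0, 0, 0], "xyz": [0, 0, 0], "grip": 255}
    - {"rot": [0, 0, 0], "xyz": [0, 0, 0], "grip": 255}
    - {"rot": [0, 0, 0], "xyz": [0, 0, 0], "grip": 255}
  squeeze: 30

```text
clock: 6.02
tool_pos: [0.5086, 0.2243, 0.0488]
eef_rot: [0.266, 0.964, 0.0, 0.0]
contact_force: [-0.8, 0.1, 3.2]
opening: 0.223
finger_force: 30.0
```

```bash
python3 - <<'E'
from h import *
st=r.get_state();print(st['q'].round(3),st['opening'],st['finger_force'],st['contact_force'],st['tool_pos'])
E
```

```text
[-0.195  0.941 -0.523  1.893  0.876  0.554 -0.285] 0.22349344845215127 29.999605673365295 [-0.77940198  0.07514795  3.24561168] [0.50855193 0.22427608 0.04879017]
```

carry_out:
  plan:
    - {"rot": [0, 0, 0], "xyz": [0, 0, -0.01], "grip": 255}
    - {"rot": [0, 0, 0], "xyz": [0, 0, -0.03], "grip": 255}
    - {"rot": [0, 0, 0], "xyz": [0, 0, -0.06], "grip": 255}
    - {"rot": [0, 0, 0], "xyz": [0, 0, -0.09], "grip": 255}
    - {"rot": [0, 0, 0], "xyz": [0, 0, -0.11], "grip": 255}
    - {"rot": [0, 0, 0], "xyz": [0, 0, -0.11], "grip": 255}

```text
clock: 6.52
tool_pos: [0.5101, 0.226, 0.1628]
eef_rot: [0.266, 0.964, 0.003, 0.002]
contact_force: [0.5, 0.1, -1.6]
opening: 0.225
finger_force: 30.0
```

```bash
python3 - <<'E'
from h import *
st=r.get_state();print(st['opening'],st['contact_force'])
shift((.4853,-.155,.16),None,st)
E
```

```text
0.22543133893465025 [ 0.48582552  0.13754906 -1.55338134]
xyz [-0.1739 -0.3399  0.0011] rot [0.0066 0.0031 0.    ] yaw now 149.19 pos [0.5101 0.226  0.1628] q7 -0.129 t 6.5167
```

carry_out:
  plan:
    - {"rot": [0, 0, 0], "xyz": [-0.015, -0.03, 0], "grip": 255}
    - {"rot": [0, 0, 0], "xyz": [-0.03, -0.06, 0], "grip": 255}
    - {"rot": [0, 0, 0], "xyz": [-0.048, -0.093, 0], "grip": 255}
    - {"rot": [0, 0, 0], "xyz": [-0.065, -0.128, 0], "grip": 255}
    - {"rot": [0, 0, 0], "xyz": [-0.083, -0.163, 0], "grip": 255}
    - {"rot": [0, 0, 0], "xyz": [-0.1, -0.195, 0], "grip": 255}
    - {"rot": [0, 0, 0], "xyz": [-0.115, -0.225, 0], "grip": 255}
    - {"rot": [0, 0, 0], "xyz": [-0.13, -0.255, 0], "grip": 255}

```text
clock: 7.18
tool_pos: [0.4883, -0.0634, 0.1579]
eef_rot: [0.266, 0.964, -0.0, -0.001]
contact_force: [0.2, -0.3, -1.1]
opening: 0.223
finger_force: 30.0
```

carry_out:
  plan:
    - {"rot": [0, 0, 0], "xyz": [-0.013, -0.025, 0], "grip": 255}
    - {"rot": [0, 0, 0], "xyz": [-0.025, -0.048, 0], "grip": 255}
    - {"rot": [0, 0, 0], "xyz": [-0.035, -0.068, 0], "grip": 255}
    - {"rot": [0, 0, 0], "xyz": [-0.043, -0.082, 0], "grip": 255}
    - {"rot": [0, 0, 0], "xyz": [-0.043, -0.082, 0], "grip": 255}
    - {"rot": [0, 0, 0], "xyz": [-0.043, -0.082, 0], "grip": 255}

```text
clock: 7.68
tool_pos: [0.4836, -0.1543, 0.1579]
eef_rot: [0.267, 0.964, 0.0, -0.001]
contact_force: [0.4, 0.5, -1.5]
opening: 0.22
finger_force: 30.0
```

```bash
python3 - <<'E'
from h import *
st=r.get_state();print(st['q'].round(3),st['opening'],st['contact_force'])
shift((.4853,-.155,.16),None,st)
E
```

```text
[ 0.65   0.752 -0.721  1.977  0.766  0.708  0.479] 0.2197721353823188 [ 0.4010189   0.4812045  -1.49034623]
xyz [-0.0018  0.0003 -0.0021] rot [-0.0002 -0.0013  0.    ] yaw now 149.07 pos [ 0.4836 -0.1543  0.1579] q7 0.479 t 7.6833
```

carry_out:
  plan:
    - {"rot": [0, 0, -0.9], "xyz": [-0.0018, 0, 0.02], "grip": 255}
    - {"rot": [0, 0, -0.9], "xyz": [-0.0018, 0, 0.04], "grip": 255}
    - {"rot": [0, 0, -0.9], "xyz": [-0.0018, 0, 0.05], "grip": 255}
    - {"rot": [0, 0, -0.9], "xyz": [-0.0018, 0, 0.058], "grip": 255}
    - {"rot": [0, 0, -0.9], "xyz": [-0.0018, 0, 0.058], "grip": 255}
    - {"rot": [0, 0, -0.9], "xyz": [-0.0018, 0, 0.058], "grip": 255}
    - {"rot": [0, 0, -0.9], "xyz": [-0.0018, 0, 0.058], "grip": 255}
    - {"rot": [0, 0, -0.9], "xyz": [-0.0018, 0, 0.058], "grip": 255}

```text
clock: 8.35
tool_pos: [0.4859, -0.1527, 0.1003]
eef_rot: [-0.183, 0.983, 0.001, 0.0]
contact_force: [0.2, -0.4, -2.0]
opening: 0.226
finger_force: 30.0
```

```bash
python3 - <<'E'
from h import *
st=r.get_state();print(st['q'].round(3),st['opening'],st['contact_force'])
shift((.4853,-.155,.09),None,st)
a=r.snapshot('scene');b=r.snapshot('side')
H=[[.4853,-.155,.05]];u=proj(cam('scene'),H)[0];v=proj(cam('side'),H)[0];print(u,v)
def crop(i,p):
    x,y=np.round(p).astype(int);return cv2.resize(i[y-35:y+35,x-25:x+25,::-1],(400,560),interpolation=cv2.INTER_CUBIC)
cv2.imwrite('pics/t1.png',np.hstack([crop(a,u),crop(b,v)]))
E
```

```text
[ 0.702  0.904 -0.844  2.005  1.043  0.745  1.134] 0.22633538818723398 [ 0.2498656  -0.40809614 -2.0164378 ]
xyz [ 0.0014 -0.0019  0.0103] rot [0.0017 0.0005 0.    ] yaw now -158.87 pos [ 0.4859 -0.1527  0.1003] q7 1.134 t 8.35
[314.31080489 209.91784133] [292.6956677  184.34141916]
```

View pics/t1.png

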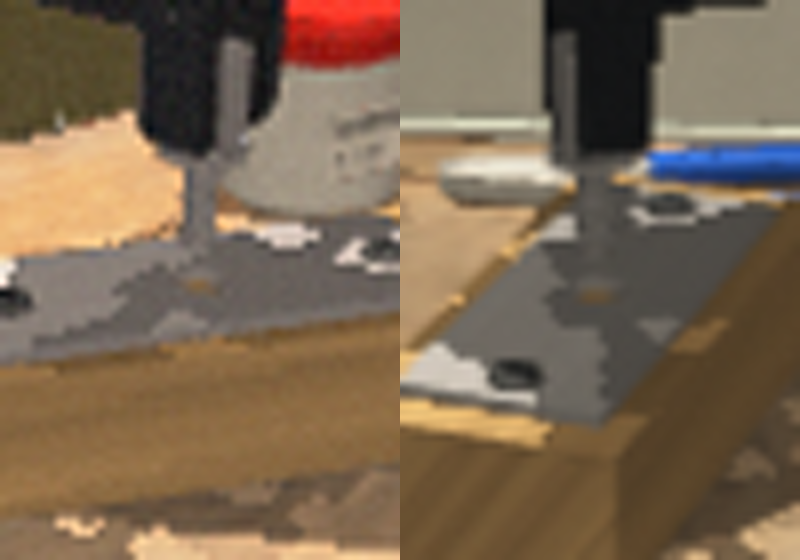

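The tip hangs right over the hole in both views: scene crop 199 against 200 px, side crop 597 against 597 px. I'll lower it in with a small correction.

carry_out:
  plan:
    - {"rot": [0, 0, 0], "xyz": [0.0007, -0.001, 0.003], "grip": 255}
    - {"rot": [0, 0, 0], "xyz": [0.0007, -0.001, 0.006], "grip": 255}
    - {"rot": [0, 0, 0], "xyz": [0.0007, -0.001, 0.009], "grip": 255}
    - {"rot": [0, 0, 0], "xyz": [0.0007, -0.001, 0.012], "grip": 255}
    - {"rot": [0, 0, 0], "xyz": [0.0007, -0.001, 0.015], "grip": 255}
    - {"rot": [0, 0, 0], "xyz": [0.0007, -0.001, 0.015], "grip": 255}

```text
clock: 8.95
tool_pos: [0.4854, -0.1558, 0.0849]
eef_rot: [-0.18, 0.984, 0.0, -0.0]
contact_force: [0.5, 1.0, -1.2]
opening: 0.225
finger_force: 30.0
```

carry_out:
  plan:
    - {"rot": [0, 0, 0], "xyz": [0, 0, 0.004], "grip": 255}
    - {"rot": [0, 0, 0], "xyz": [0, 0, 0.008], "grip": 255}
    - {"rot": [0, 0, 0], "xyz": [0, 0, 0.012], "grip": 255}
    - {"rot": [0, 0, 0], "xyz": [0, 0, 0.016], "grip": 255}
    - {"rot": [0, 0, 0], "xyz": [0, 0, 0.018], "grip": 255}
    - {"rot": [0, 0, 0], "xyz": [0, 0, 0.018], "grip": 255}

```text
clock: 9.45
tool_pos: [0.4855, -0.1555, 0.0669]
eef_rot: [-0.18, 0.984, 0.0, -0.0]
contact_force: [1.6, 3.0, -3.3]
opening: 0.227
finger_force: 30.0
```

carry_out:
  plan:
    - {"rot": [0, 0, 0], "xyz": [-0.0008, 0.0008, 0.001], "grip": 255}
    - {"rot": [0, 0, 0], "xyz": [-0.0008, 0.0008, 0.002], "grip": 255}
    - {"rot": [0, 0, 0], "xyz": [-0.0008, 0.0008, 0.003], "grip": 255}
    - {"rot": [0, 0, 0], "xyz": [-0.0008, 0.0008, 0.003], "grip": 255}
    - {"rot": [0, 0, 0], "xyz": [-0.0008, 0.0008, 0.003], "grip": 255}

```text
clock: 9.87
tool_pos: [0.4859, -0.1553, 0.0645]
eef_rot: [-0.18, 0.984, -0.0, -0.0]
contact_force: [-0.5, 0.3, -1.5]
opening: 0.227
finger_force: 30.0
```

carry_out:
  plan:
    - {"rot": [0, 0, 0], "xyz": [0, 0, 0.0007], "grip": 255}
    - {"rot": [0, 0, 0], "xyz": [0, 0, 0.0015], "grip": 255}
    - {"rot": [0, 0, 0], "xyz": [0, 0, 0.002], "grip": 255}
    - {"rot": [0, 0, 0], "xyz": [0, 0, 0.002], "grip": 255}

```text
clock: 10.2
tool_pos: [0.4861, -0.1551, 0.0627]
eef_rot: [-0.18, 0.984, -0.0, 0.0]
contact_force: [-0.2, -0.3, 2.2]
opening: 0.225
finger_force: 30.0
```

carry_out:
  plan:
    - {"rot": [0, 0, 0], "xyz": [0, 0, 0.0007], "grip": 255}
    - {"rot": [0, 0, 0], "xyz": [0, 0, 0.001], "grip": 255}
    - {"rot": [0, 0, 0], "xyz": [0, 0, 0.001], "grip": 255}

```text
clock: 10.45
tool_pos: [0.4862, -0.155, 0.0625]
eef_rot: [-0.18, 0.984, -0.001, 0.0]
contact_force: [-2.1, -0.2, 9.8]
opening: 0.221
finger_force: 30.0
```

carry_out:
  plan:
    - {"rot": [0, 0, 0], "xyz": [0, 0, 0.0005], "grip": 255}
    - {"rot": [0, 0, 0.08], "xyz": [0, 0, 0.0006], "grip": 255}
    - {"rot": [0, 0, 0.16], "xyz": [0, 0, 0.0007], "grip": 255}
    - {"rot": [0, 0, 0.24], "xyz": [0, 0, 0.0008], "grip": 255}
    - {"rot": [0, 0, 0.32], "xyz": [0, 0, 0.0009], "grip": 255}
    - {"rot": [0, 0, 0.4], "xyz": [0, 0, 0.001], "grip": 255}
  squeeze: 50

```text
clock: 10.95
tool_pos: [0.486, -0.1546, 0.0619]
eef_rot: [0.021, 1.0, -0.0, 0.0]
contact_force: [-3.7, -1.1, 14.7]
opening: 0.22
finger_force: 50.0
```

carry_out:
  plan:
    - {"rot": [0, 0, 0.1], "xyz": [0, 0, 0.0001], "grip": 255}
    - {"rot": [0, 0, 0.2], "xyz": [0, 0, 0.0002], "grip": 255}
    - {"rot": [0, 0, 0.3], "xyz": [0, 0, 0.0003], "grip": 255}
    - {"rot": [0, 0, 0.4], "xyz": [0, 0, 0.0004], "grip": 255}
    - {"rot": [0, 0, 0.5], "xyz": [0, 0, 0.0005], "grip": 255}
    - {"rot": [0, 0, 0.6], "xyz": [0, 0, 0.0006], "grip": 255}

```text
clock: 11.45
tool_pos: [0.4858, -0.1539, 0.0611]
eef_rot: [0.315, 0.949, 0.0, 0.0]
contact_force: [-4.0, 1.9, 13.8]
opening: 0.22
finger_force: 50.0
```

carry_out:
  plan:
    - {"rot": [0, 0, 0.1], "xyz": [0, 0, 0.0002], "grip": 255}
    - {"rot": [0, 0, 0.2], "xyz": [0, 0, 0.0003], "grip": 255}
    - {"rot": [0, 0, 0.3], "xyz": [0, 0, 0.0004], "grip": 255}
    - {"rot": [0, 0, 0.4], "xyz": [0, 0, 0.0005], "grip": 255}
    - {"rot": [0, 0, 0.5], "xyz": [0, 0, 0.0006], "grip": 255}
    - {"rot": [0, 0, 0.6], "xyz": [0, 0, 0.0007], "grip": 255}
    - {"rot": [0, 0, 0.7], "xyz": [0, 0, 0.0008], "grip": 255}
    - {"rot": [0, 0, 0.8], "xyz": [0, 0, 0.0009], "grip": 255}

```text
clock: 12.12
tool_pos: [0.4862, -0.1531, 0.0602]
eef_rot: [0.66, 0.752, 0.001, 0.0]
contact_force: [-2.7, 3.7, 12.8]
opening: 0.222
finger_force: 50.0
```

```bash
python3 - <<'E'
from h import *
st=r.get_state();print(st['q'].round(3),st['contact_force'],st['moment'],st['tool_pos'],R.from_quat(st['eef_rot']).as_matrix()[:,2])
E
```

```text
[ 0.443  0.866 -0.377  2.033  0.813  0.393 -0.451] [-2.71278253  3.71959641 12.77065723] [0.79476882 0.63139708 0.01995373] [ 0.4862244  -0.15308166  0.06017926] [ 0.00137623  0.00153812 -0.99999787]
```

carry_out:
  plan:
    - {"rot": [0, 0, 0.1], "xyz": [0, 0, 0.0003], "grip": 255}
    - {"rot": [0, 0, 0.2], "xyz": [0, 0, 0.0004], "grip": 255}
    - {"rot": [0, 0, 0.3], "xyz": [0, 0, 0.0005], "grip": 255}
    - {"rot": [0, 0, 0.4], "xyz": [0, 0, 0.0006], "grip": 255}
    - {"rot": [0, 0, 0.5], "xyz": [0, 0, 0.0007], "grip": 255}
    - {"rot": [0, 0, 0.6], "xyz": [0, 0, 0.0008], "grip": 255}
    - {"rot": [0, 0, 0.7], "xyz": [0, 0, 0.0009], "grip": 255}
    - {"rot": [0, 0, 0.8], "xyz": [0, 0, 0.001], "grip": 255}

```text
clock: 12.78
tool_pos: [0.4872, -0.1531, 0.0592]
eef_rot: [0.9, 0.435, 0.002, -0.0]
contact_force: [-1.1, 2.3, 11.2]
opening: 0.223
finger_force: 50.0
```

carry_out:
  plan:
    - {"rot": [0, 0, 0.1], "xyz": [0, 0, 0.0004], "grip": 255}
    - {"rot": [0, 0, 0.2], "xyz": [0, 0, 0.0005], "grip": 255}
    - {"rot": [0, 0, 0.3], "xyz": [0, 0, 0.0006], "grip": 255}
    - {"rot": [0, 0, 0.4], "xyz": [0, 0, 0.0007], "grip": 255}
    - {"rot": [0, 0, 0.5], "xyz": [0, 0, 0.0008], "grip": 255}
    - {"rot": [0, 0, 0.6], "xyz": [0, 0, 0.0009], "grip": 255}

```text
clock: 13.28
tool_pos: [0.4881, -0.1543, 0.0587]
eef_rot: [0.989, 0.15, 0.002, 0.0]
contact_force: [-0.2, 0.8, 15.7]
opening: 0.225
finger_force: 50.0
```

```bash
python3 - <<'E'
from h import *
st=r.get_state();print(st['q'].round(3),st['contact_force'],st['moment'],st['tool_pos'],R.from_quat(st['eef_rot']).as_matrix()[:,2])
E
```

```text
[ 0.268  0.848 -0.085  2.04   0.247  0.258 -1.298] [-0.21850908  0.84608575 15.68658823] [0.09829218 0.09615073 0.04902171] [ 0.4880796  -0.15426318  0.05871703] [ 4.68153910e-03  2.80266535e-05 -9.99989041e-01]
```

carry_out:
  plan:
    - {"rot": [0, 0, 0.1], "xyz": [0, 0, 0.0001], "grip": 255}
    - {"rot": [0, 0, 0.2], "xyz": [0, 0, 0.0002], "grip": 255}
    - {"rot": [0, 0, 0.3], "xyz": [0, 0, 0.0003], "grip": 255}
    - {"rot": [0, 0, 0.4], "xyz": [0, 0, 0.0003], "grip": 255}
    - {"rot": [0, 0, 0.5], "xyz": [0, 0, 0.0004], "grip": 255}
    - {"rot": [0, 0, 0.6], "xyz": [0, 0, 0.0004], "grip": 255}

```text
clock: 13.78
tool_pos: [0.4886, -0.1553, 0.0587]
eef_rot: [0.989, -0.15, 0.003, 0.0]
contact_force: [-1.1, -0.6, 18.2]
opening: 0.222
finger_force: 50.0
```

Depth hasn't changed over the last 0.6 rad while the force rose, and the TCP is at the expected seated height. I'll relax, let go and rise.

carry_out:
  plan:
    - {"rot": [0, 0, 0], "xyz": [0, 0, -0.0008], "grip": 255}
    - {"rot": [0, 0, 0], "xyz": [0, 0, -0.0016], "grip": 255}
    - {"rot": [0, 0, 0], "xyz": [0, 0, -0.0016], "grip": 110}
    - {"rot": [0, 0, 0], "xyz": [0, 0, -0.0016], "grip": 110}
    - {"rot": [0, 0, 0], "xyz": [0, 0, -0.0016], "grip": 110}
    - {"rot": [0, 0, 0], "xyz": [0, 0, -0.0016], "grip": 110}

```text
clock: 14.28
tool_pos: [0.4856, -0.1547, 0.0579]
eef_rot: [0.989, -0.147, -0.0, -0.0]
contact_force: [-0.6, -0.1, 0.9]
opening: 0.501
finger_force: 0.0
```

carry_out:
  plan:
    - {"rot": [0, 0, 0], "xyz": [0, 0, -0.02], "grip": 110}
    - {"rot": [0, 0, 0], "xyz": [0, 0, -0.04], "grip": 110}
    - {"rot": [0, 0, 0], "xyz": [0, 0, -0.07], "grip": 110}
    - {"rot": [0, 0, 0], "xyz": [0, 0, -0.1], "grip": 110}
    - {"rot": [0, 0, 0], "xyz": [0, 0, -0.12], "grip": 110}
    - {"rot": [0, 0, 0], "xyz": [0, 0, -0.12], "grip": 110}
    - {"rot": [0, 0, 0], "xyz": [0, 0, -0.12], "grip": 110}

```text
clock: 14.87
tool_pos: [0.4864, -0.155, 0.1789]
eef_rot: [0.989, -0.148, 0.001, 0.0]
contact_force: [-0.3, 0.1, -0.3]
opening: 0.565
finger_force: 0.0
```

```bash
python3 - <<'E'
from h import *
st=r.get_state();print(st['q'].round(3),st['tool_pos'])
a=r.snapshot('scene');b=r.snapshot('side')
H=[[.4853,-.155,.05],[.4853,-.155,.085]];u=proj(cam('scene'),H)[0];v=proj(cam('side'),H)[0];print(u,v)
def crop(i,p):
    x,y=np.round(p).astype(int);return cv2.resize(i[y-35:y+35,x-25:x+25,::-1],(400,560),interpolation=cv2.INTER_CUBIC)
cv2.imwrite('pics/t2.png',np.hstack([crop(a,u),crop(b,v)]))
E
```

```text
[ 0.203  0.632  0.024  1.978 -0.028  0.531 -1.621] [ 0.48637321 -0.15497121  0.17892436]
[314.31080489 209.91784133] [292.6956677  184.34141916]
```

View pics/t2.png

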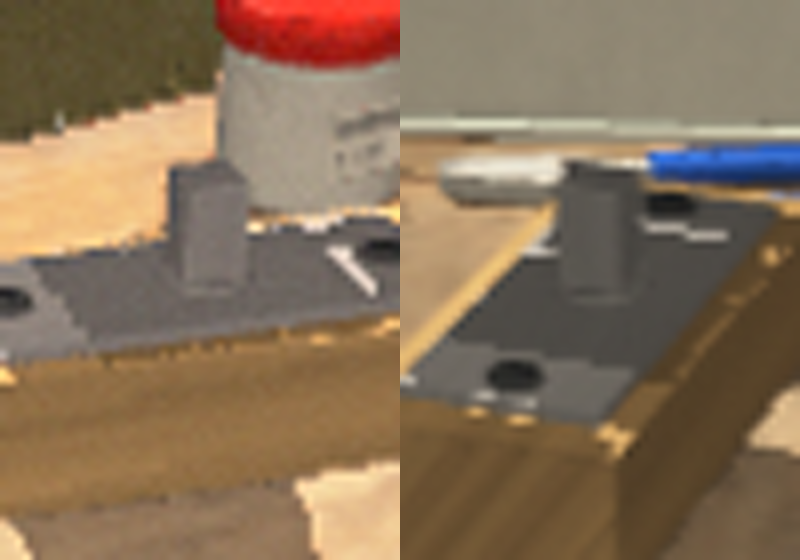

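The view shows the screw upright in the hole with its collar flat on the plate, in both crops (base at (210,290) and (597,295)). The gripper is clear, so I'll hand in.

```bash
python3 -c "
from plant import r
print(r.finish_job())"
```

```text
the job is handed in; nothing more can be done
None
```

The square-headed screw was driven into the plate hole, about 0.6 turns at a push that read no more than about 20 N, until its collar sat down; it was let go and the job handed in at about 15 s, with no verdict returned.

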